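# Set the ear forceps to the gauge's marked gap

## Robot

A 6-joint arm with a two-finger parallel gripper is mounted at the origin on the work surface. World frame = base frame: x ahead of the robot, y to its left, z up, the work surface at z = 0. Lengths are in mm, angles in rad, forces in N, time in s.
With the tool pointing down it reaches from about 325 to 775 mm from the base axis. Payload 9.3 kg.
Tool frame: the origin (TCP) lies between the finger pads; the fingertips stand 14 mm ahead of it and the grasp point (between the pads) lies 5 mm behind it; z points along the fingers, y is the line along which they close (so a half turn about z gives the same grasp; the last joint's range is limited). The gripper opens to 85 mm and grips with 20 to 120 N. Pads are 22 mm wide; open, the fingers measure 114 mm over their backs; the gripper's body (76 mm by 85 mm) begins 54 mm behind the grasp point. The pads swing forward as they close: fully open they stand 13 mm farther back than shut.
Start: joints at [1.062, 0.259, 0.021, 1.334, 0, 1.418], TCP at [191.588, 515.549, 213.679] pointing down, gripper open.
Joint ranges: [-3.04, 3.04], [-0.91, 1.82], [-1.04, 1.36], [-1.92, 1.95], [-1.52, 1.45], [-3.14, 3.14]. Speed limits (rad/s): [2.22, 2.22, 2.79, 3.14, 3.14, 3.14].

## Interface

Orientations are given as a 3x3 rotation matrix whose columns are the frame's x, y, z axes.
In Python, from bench import env, effector, kinematics, camera, camera_model, models gives the robot as it stands. Calls block until the motion is done:
- env.goto(position, orientation): joint-space move of the TCP to a pose.
- env.movel(position, feed=150, rot=None, threshold=None): straight line of the TCP; rot=None keeps the orientation; feed is the mean speed in mm/s. With threshold (N) it stops when the force on the tool has changed by that much, and returns True; else False.
- env.move_j(angles): joint-space move.
- effector.grip(opening, f_grip=None): finger opening in mm; f_grip is the grip in N (None keeps the last); returns when the fingers have stopped.
- env.dwell(seconds).
- kinematics.ik(position, orientation): joint angles nearest the present ones, or None.
- camera(name): name is "scene" or "top"; returns (picture, depth): 480x640x3 uint8, red, green, blue; 480x640 float32, mm along the optical axis (not along the pixel's ray), 0 where there is no reading.
- camera_model(name): a dict with "fovy" (degrees; the focal length in pixels is half the picture's height over the tangent of half this angle, whatever the lens; pixels are square), "cx", "cy" (the principal point, pixels), "rvec" (rotation vector, rad) and "tvec" (3), from world to camera coordinates, as OpenCV has them. Camera axes: x right, y down, z forward; pixel columns grow to the right and rows downward; lengths in mm; the calibration is good to about 2 mm. A picture is of the moment at which its call begins. camera_model takes no time and is no camera call.
A pose or a line that the arm cannot do raises env.PlanningError and nothing moves.
- env.hand_in(): hands the job in; it is judged then, once.
Trained networks look in the newest picture that a camera, given by its name, has taken for a name from the list of things; names that differ only in an ending like _2 or _b are one class to them, and where a whole thing is asked for, a point or a joint stands for the part that bears it (a point fixed in the world has none). Each returns a list of dicts, best first, with "p" (0 to 1); they miss things now and then, are a little off and sometimes report something else, mostly with a low value. They report only what shows in the picture. A call takes as long as a camera call.
- models.regions_of(camera, target): "region" (480x640 bool, what is visible of it) and "centre" ([column, row] in pixels, amid what is visible of it).
- models.tip_of(camera, target): "centre" ([column, row] in pixels: a listed point, or the origin of a listed thing).
Readings, each from a call of its own:
- env.current_time_s(): time.
- env.current_joints(): joint angles.
- env.current_qd(): joint speeds.
- env.current_joint_torque(): joint torques, N m.
- env.current_position(): TCP position.
- env.current_orientation(): TCP orientation.
- env.current_ft_force(): force on the tool from outside, world axes, zero at the start.
- env.current_torque(): the same for the moment, N m.
- env.current_opening(): finger opening in mm.
- env.current_grasp_force(): force on a finger pad.
Only numpy, scipy, OpenCV 4.12 (cv2) and the standard library are available. Lean on these libraries where they do the work, as an engineer would, in place of code of your own. Each camera call takes 0.05 s, during which the arm holds its last target. There are 200 camera calls.

## Task

Switch on the light of the gap gauge by pressing its hinged treadle down to the stop and letting it spring back. Then lift the sprung ear forceps off its rest, bring its tips just above the middle of the gauge block's white plate, pointing along the two black lines, and squeeze until the tips are as far apart as the lines, 10 mm. Finish while still holding the forceps there in the air, steady at that gap, and leave the other things on the table where they are.

Things in the scene. Friction and masses are not known exactly. Their poses are not given: they have to be found in the camera images.
- forceps: Loose sprung steel ear forceps (tweezers), 160 mm long, 55 g, flat on the rest's bars. Origin: underside of its tail, on the hinge of its moving leg; +x runs to the tips, +z up. Legs: strips 3 mm thick, 10 mm high (z 0 to 10). The leg at -y is rigid with this body; that at +y is hinged at the tail and sprung open. Squeeze at the serrated thumb grip, x = 50 to 110 mm. Centre of mass near x = 70.
- forceps_leg (a joint): Angle by which the forceps' moving leg is squeezed: 0 open (tips 26 mm apart), 0.107 rad at the marked 10 mm gap, 0.16 shut to the stop (2 mm). Tip gap in mm = 26 - 150 x value. It springs open: squeezing at the middle of the thumb grip takes about 1.3 N at 0 and 4 N at the marked gap.
- forceps_grip (a point): Middle of the thumb grip: x = 80, y = 0, z = 5 mm in the forceps frame; 39 mm above the table at the start. Outer face of the rigid leg here: y = -11 mm, along x; of the moving leg: y = +19.5 mm open, +11 mm at the marked gap, then parallel to the other. So the width over the grip is 30.5 mm open, 22 mm at the marked gap.
- tips_mid (a point): Point midway between the forceps' tips when at the marked gap: x = 150, y = 0, z = 5 mm in the frame of the forceps, same axes.
- tip_fixed (a point): Inner face of the rigid leg's tip (forceps frame x = 150, y = -5, z = 5 mm). The tip gap is the distance from here to tip_moving.
- tip_moving (a point): Inner face of the moving leg's tip.
- tip_rest: Fixed aluminium rest, 150 x 76 mm, holding the forceps: a 4 mm base plate with two upright bars, each 8 mm thick and 76 mm long across, tops 34 mm above the table, at x = -60 and +48 mm. Origin: centre of its underside. The forceps lies nearly along its x, thumb grip over the space between the bars. On either side of the gauge.
- gauge: Fixed gauge block, 56 x 56 mm, 50 mm high, aluminium with a white 50 mm plate on top bearing two thin black lines 10 mm apart that run along its x. Origin: centre of its underside.
- gauge_mark (a point): Centre of the white top plate, midway between the two lines, 50 mm above the table; x runs along the lines, z up.
- treadle_base: Fixed steel base plate of the treadle switch, 120 x 80 mm, 8 mm thick. Origin: centre of its underside. The pedal hinges 18 mm up at x = +50 mm, at its far edge, about its y. It is found on the other side of the gauge from the rest.
- treadle (a joint): Pedal angle: 0 sprung up (free edge at -x raised), 0.2 rad down at its stop, level. It springs back by itself.
- treadle_press (a point): Point to press: centre of the ribbed rubber pedal top near its free edge, 75 mm from the hinge; pedal 96 x 60 mm. It stands about 39 mm above the table when up and 24 mm when down. Pushing here takes about 3 N at first and 8 N at the stop.
- spec_cup: Bystander: steel cup of white specula, 72 mm wide, rim 70 mm and specula up to 90 mm high, loose. Origin under its centre.
- tip_jar: Bystander: green glass tip jar, 52 mm wide, 75 mm high, loose. Origin under its centre.
- nasal_speculum: Bystander: steel nasal speculum lying on the table, 125 x 45 mm, 15 mm high, loose. Origin under its middle.
- kidney_dish: Bystander: open steel dish, 160 x 90 x 35 mm, loose. Origin under its centre.
- tuning_fork: Bystander: aluminium tuning fork lying on the table, 160 x 26 mm, loose. Origin under its middle.
- otoscope: Bystander: black otoscope handle lying on the table beyond the gauge, 150 mm long, 28 mm thick, loose. Origin under its middle.

How it is judged:
By the outcome, as a careful person would: the job done as asked, in the order asked, and still so for the second after the job is handed in, while the arm keeps its last pose, push and grip.
It also fails if it takes over 54 s, if anything falls off the work surface, if the arm or the gripper's body presses on something with over 40 N, if the wrist force passes 120 N, or if a joint passes its speed limit or range.

## Working session

There is one attempt and no reset: what is moved stays moved. The work goes in short steps, each a Python script; the robot and the scene stay as the last script left them, time stands still between calls to the robot, and variables do not carry over. Pictures are saved under pics/ and viewed, at most 10 in all, crops included, and the job is handed in when it is done.

```bash
ls; mkdir -p pics; cat > h.py <<'E'
import numpy as np, cv2
from bench import env, effector, kinematics, camera, camera_model, models
def cam(n):
    m=camera_model(n); f=240/np.tan(np.radians(m["fovy"])/2)
    R=cv2.Rodrigues(np.array(m["rvec"],float))[0]; t=np.array(m["tvec"],float).ravel()
    return m,f,R,t
def ray(n,px,z):
    "pixel -> world at height z"
    m,f,R,t=cam(n); d=R.T@np.array([(px[0]-m["cx"])/f,(px[1]-m["cy"])/f,1]); c=-R.T@t
    return c+d*(z-c[2])/d[2]
def cloud(n,dep):
    m,f,R,t=cam(n); v,u=np.mgrid[:480,:640]
    P=np.stack([(u-m["cx"])/f*dep,(v-m["cy"])/f*dep,dep],-1)
    return (P-t)@R
def save(n,p): cv2.imwrite("pics/"+n,p[...,::-1])
E
python3 - <<'E'
from h import *
for n in("top","scene"):
    p,d=camera(n); save(n+"0.png",p); np.save(n+"0.npy",d)
    m,f,R,t=cam(n); print(n,f,-R.T@t,m)
    for k,z in (("forceps_grip",39),("tips_mid",39),("forceps",34),("tip_fixed",39),("tip_moving",39),("gauge_mark",50),("gauge",0),("treadle_press",39),("treadle_base",0),("tip_rest",0),("spec_cup",0),("tip_jar",0),("nasal_speculum",0),("kidney_dish",0),("tuning_fork",0),("otoscope",0)):
        r=models.tip_of(n,k)[:2]
        print(k,[(np.round(a["centre"]),round(a["p"],2),np.round(ray(n,a["centre"],z)[:2],1)) for a in r])
print(env.current_time_s())
E
```

```text
pics
top 572.4236521329011 [ 364.33641503  -11.61488947 1399.53756145] {'fovy': 45.49367360003452, 'cx': 313.96100182262785, 'cy': 247.67025072653487, 'rvec': array([ 2.09566383, -2.15497992,  0.19592625]), 'tvec': array([   1.41763667,  613.61091501, 1309.60335605])}
forceps_grip [(array([220., 280.]), 0.6, array([545., 210.]))]
tips_mid [(array([230., 256.]), 0.59, array([601.9, 186.7])), (array([313., 189.]), 0.18, array([763.2, -16.7]))]
forceps [(array([201., 310.]), 0.83, array([474.6, 256.1]))]
tip_fixed [(array([232., 257.]), 0.84, array([598.8, 182.1]))]
tip_moving [(array([222., 254.]), 0.7, array([608. , 205.3]))]
gauge_mark [(array([316., 243.]), 0.65, array([625.2, -20. ]))]
gauge [(array([314., 252.]), 0.64, array([613.2, -16.4]))]
treadle_press [(array([426., 296.]), 0.84, array([ 491.5, -278.7]))]
treadle_base [(array([420., 291.]), 0.76, array([ 509.1, -272. ]))]
tip_rest [(array([219., 284.]), 0.87, array([538.4, 220.8]))]
spec_cup [(array([362., 189.]), 0.67, array([ 770.8, -143. ]))]
tip_jar [(array([233., 201.]), 0.9, array([750. , 184.4])), (array([365., 190.]),
[... 1206 characters left out ...]

gauge [(array([306., 250.]), 0.7, array([615.9, -22.3]))]
treadle_press [(array([287., 151.]), 0.75, array([ 486.8, -282.4])), (array([227., 248.]), 0.26, array([ 771.2, -115.4]))]
treadle_base []
tip_rest [(array([397., 307.]), 0.67, array([539.8, 218.6])), (array([381., 225.]), 0.17, array([422.7,  29.1]))]
spec_cup [(array([224., 249.]), 0.7, array([ 771.4, -142.1]))]
tip_jar [(array([314., 348.]), 0.94, array([744. , 183.5]))]
nasal_speculum [(array([381., 222.]), 0.58, array([415.9,  22.5]))]
kidney_dish []
tuning_fork [(array([502., 379.]), 0.58, array([476.5, 463.4]))]
otoscope [(array([399., 296.]), 0.7, array([518.5, 199.8])), (array([250., 281.]), 0.66, array([768.6, -31. ]))]
1.7
```

```bash
python3 - <<'E'
import cv2
t=cv2.imread("pics/top0.png"); s=cv2.imread("pics/scene0.png")
cv2.imwrite("pics/topc.png",cv2.resize(t[170:350,180:450],None,fx=2.9,fy=2.9,interpolation=cv2.INTER_CUBIC))
cv2.imwrite("pics/scenec.png",cv2.resize(s[110:350,200:500],None,fx=2.5,fy=2.5,interpolation=cv2.INTER_CUBIC))
E
```

```text
(no output)
```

View pics/topc.png

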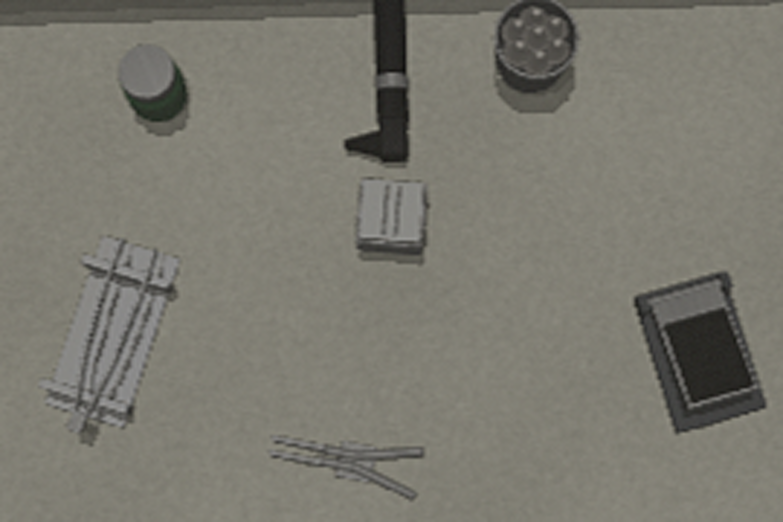

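View pics/scenec.png

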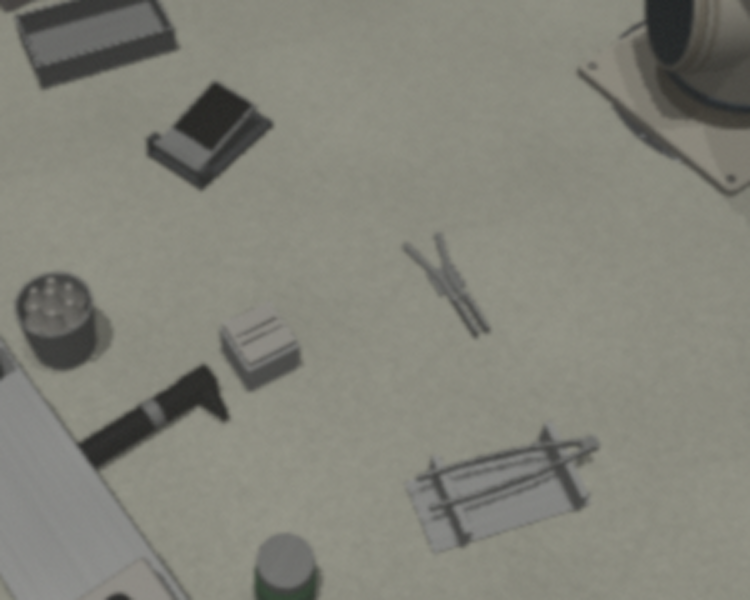

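```bash
cat > fit.py <<'E'
from h import *
Q={}
for n in("top","scene"):
    d=np.load(n+"0.npy"); P=cloud(n,d); P[d<=0]=np.nan
    def box(x0,x1,y0,y1,z0,z1):
        m=(P[...,0]>x0)&(P[...,0]<x1)&(P[...,1]>y0)&(P[...,1]<y1)&(P[...,2]>z0)&(P[...,2]<z1); return P[m]
    g=box(580,670,-65,25,40,60); r=cv2.minAreaRect(g[:,:2].astype(np.float32)); print(n,"gauge",len(g),r,np.median(g[:,2]))
    t=box(420,580,-340,-210,14,60); r=cv2.minAreaRect(t[:,:2].astype(np.float32)); print("pedal",len(t),r,t[:,2].min(),t[:,2].max())
    b=box(420,590,-350,-200,4,60); print("base",cv2.minAreaRect(b[:,:2].astype(np.float32)))
    f=box(440,650,150,290,37.5,60); print("forceps",len(f)); print(np.round(f[np.argsort(f[:,0])][::4],0).astype(int).tolist())
    rr=box(430,640,150,300,2.5,60); print("rest",cv2.minAreaRect(rr[:,:2].astype(np.float32)))
    print("table",np.nanmedian(box(430,560,-150,-60,-15,15)[:,2]))
E
python3 fit.py
```

```text
top gauge 513 ((627.1102905273438, -16.374507904052734), (55.55513381958008, 56.307926177978516), 83.36572265625) 51.10295008847475
pedal 1112 ((508.41546630859375, -272.69891357421875), (117.15231323242188, 81.77598571777344), 15.322854042053223) 14.027412514526867 50.029995272678946
base ((504.94586181640625, -275.01446533203125), (169.89024353027344, 149.47923278808594), 0.15372909605503082)
forceps 310
[[452, 242, 39], [455, 241, 41], [457, 241, 43], [459, 240, 46], [459, 248, 43], [461, 245, 46], [464, 245, 49], [464, 242, 40], [466, 243, 45], [468, 241, 45], [470, 206, 40], [471, 244, 43], [473, 232, 39], [475, 225, 43], [477, 218, 42], [478, 228, 40], [478, 235, 39], [480, 232, 43], [482, 227, 41], [484, 226, 48], [485, 251, 43], [487, 241, 45], [489, 224, 45], [490, 243, 45], [492, 222, 42], [494, 222, 47], [494, 243, 45], [498, 219, 48], [501, 217, 44], [502, 216, 51], [505, 215, 47], [508, 214, 48], [510, 213, 42], [513, 211, 41], [515, 238, 47], [518, 238, 47], [521, 235, 41], [523, 235, 41], [525, 236, 45], [529, 206, 44], [532, 204, 42], [534, 203, 42], [537, 201, 41], [
[... 2064 characters left out ...]
, 47], [551, 194, 44], [553, 225, 43], [555, 195, 44], [556, 194, 40], [558, 192, 43], [559, 226, 43], [561, 221, 42], [563, 190, 46], [564, 192, 47], [566, 188, 42], [568, 193, 46], [569, 189, 43], [571, 220, 44], [573, 219, 43], [575, 185, 43], [576, 219, 44], [579, 187, 41], [580, 185, 43], [581, 218, 43], [582, 217, 38], [584, 206, 41], [585, 216, 44], [587, 216, 40], [588, 213, 42], [590, 215, 45], [592, 215, 41], [593, 181, 43], [594, 183, 38], [596, 181, 43], [597, 211, 46], [599, 211, 43], [601, 180, 41], [603, 208, 44], [606, 205, 42], [610, 206, 44]]
rest ((535.1106567382812, 224.76962280273438), (149.51473999023438, 209.38705444335938), 89.74446868896484)
table 0.45264550369978784
```

```bash
cat > fit2.py <<'E'
from h import *
from scipy.optimize import least_squares
from scipy.spatial import cKDTree
def pl(p): 
    p=np.array(p,float); return np.vstack([np.linspace(a,b,60) for a,b in zip(p[:-1],p[1:])])
c,s=np.cos(.107),np.sin(.107)
A=pl([(20,-4.5),(50,-9.5),(110,-9.5),(150,-6.5),(156,-6.5)]); B=(A*[1,-1])@np.array([[c,s],[-s,c]])
T=cKDTree(np.vstack([A,B]))
def fit(F):
    def loc(q): k,l=np.cos(q[2]),np.sin(q[2]); return (F-q[:2])@np.array([[k,-l],[l,k]])
    def res(q):
        L=loc(q); d=T.query(L)[0]; return np.where((L[:,0]>30),np.minimum(d,8),0)
    return least_squares(res,[462,244,-.4],loss="soft_l1",x_scale=[1,1,.01],diff_step=1e-3)
for n in("top","scene"):
    d=np.load(n+"0.npy"); P=cloud(n,d)
    m=(d>0)&(P[...,0]>440)&(P[...,0]<650)&(P[...,1]>150)&(P[...,1]<290)&(P[...,2]>40.5)&(P[...,2]<54)
    F=P[m][:,:2]; r=fit(F); q=r.x; k,l=np.cos(q[2]),np.sin(q[2])
    print(n,len(F),"forceps",q,np.degrees(q[2]),"cost",r.cost,"grip",q[0]+80*k,q[1]+80*l,"rigid/moving mid",[np.round(q[:2]+[80*k-y*l,80*l+y*k],1) for y in(-9.5,18)])
    # gauge lines: rectify plate at z=50
    img=cv2.cvtColor(cv2.imread(f"pics/{n}0.png"),cv2.COLOR_BGR2GRAY)
    mm,f,R,t=cam(n); X,Y=np.meshgrid(np.arange(590,666,.5),np.arange(-55,25,.5))
    W=np.stack([X,Y,50+0*X],-1)@R.T+t
    I=cv2.remap(img,(W[...,0]/W[...,2]*f+mm["cx"]).astype(np.float32),(W[...,1]/W[...,2]*f+mm["cy"]).astype(np.float32),cv2.INTER_CUBIC)
    cv2.imwrite(f"pics/rect_{n}.png",cv2.resize(I,None,fx=4,fy=4)); I=I.astype(float)
    # score double dark line in inner 36 mm square
    best=None
    for a in np.radians(np.arange(-15,15,.5)):
      for o in np.arange(-12,12,.5):
        u=np.linspace(-18,18,50); cx,cy=627.6,-16
        v=0
        for w in(-5,5):
            x=cx+u*np.cos(a)-(o+w)*np.sin(a); y=cy+u*np.sin(a)+(o+w)*np.cos(a)
            v+=I[((y+55)*2).round().astype(int),((x-590)*2).round().astype(int)].mean()
        if best is None or v<best[0]: best=(v,np.degrees(a),o)
    print("lines",best)
E
python3 fit2.py; python3 -c "
import cv2,numpy as np
cv2.imwrite('pics/rect.png',cv2.resize(np.hstack([cv2.imread('pics/rect_top.png'),cv2.imread('pics/rect_scene.png')]),(800,420)))"
```

```text
top 244 forceps [ 4.63298744e+02  2.42544836e+02 -3.84178168e-01] -22.011787620325176 cost 91.79360311255361 grip 537.467284948781 212.56104929876022 rigid/moving mid [array([533.9, 203.8]), array([544.2, 229.2])]
lines (np.float64(199.07999999999998), np.float64(-6.5), np.float64(-1.5))
scene 297 forceps [ 4.62195710e+02  2.42609031e+02 -3.89329474e-01] -22.306935710510245 cost 128.06604064271193 grip 536.2088122030627 212.24357863793634 rigid/moving mid [array([532.6, 203.5]), array([543. , 228.9])]
lines (np.float64(223.22), np.float64(-6.5), np.float64(-2.0))
```

View pics/rect.png

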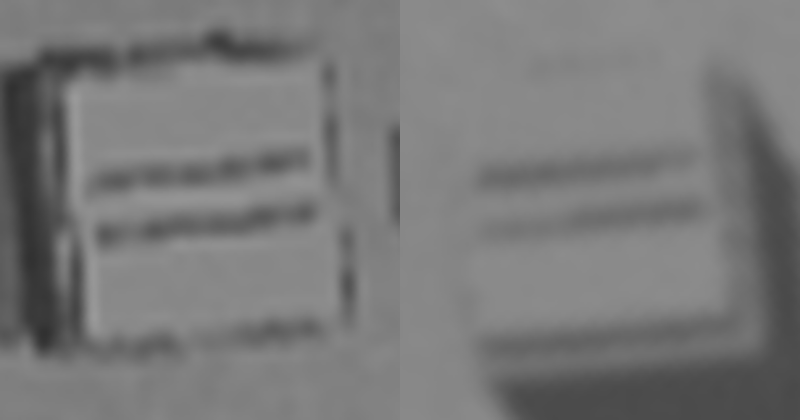

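```bash
cat >> h.py <<'E'
def down(deg):
    a=np.radians(deg); y=np.array([np.cos(a),np.sin(a),0]); z=np.array([0,0,-1.]); return np.stack([np.cross(y,z),y,z],1)
E
python3 - <<'E'
from h import *
print(np.round(env.current_orientation(),3).tolist())
for a in(105,-75): print(a,kinematics.ik([486.3,-278.2,90],down(a)))
for a in(67.8,-112.2): print(a,kinematics.ik([536.8,212.4,34],down(a)))
for a in(83.5,-96.5): print(a,kinematics.ik([558,-9.8,55],down(a)))
effector.grip(0)
env.goto([486.3,-278.2,120],down(105))
env.movel([486.3,-278.2,62],feed=120); f0=env.current_ft_force()
h=env.movel([486.3,-278.2,33],feed=25,threshold=14)
print(h,env.current_position(),np.array(env.current_ft_force())-f0); env.dwell(.1)
p,d=camera("top");save("press.png",p);camera("scene")
print(env.current_ft_force()-f0)
env.movel([486.3,-278.2,90],feed=80)
env.movel([486.3,-278.2,150],feed=150)
p,d=camera("top");save("press2.png",p);q,d=camera("scene");save("press2s.png",q)
z=lambda i,r,c:cv2.resize(i[r[0]:r[1],c[0]:c[1]],(400,400))
save("pr.png",np.hstack([z(p,(230,350),(370,490)),z(q,(90,210),(230,350))]))
print(env.current_time_s())
E
```

```text
[[-0.937, 0.348, 0.0], [0.348, 0.937, 0.0], [-0.0, 0.0, -1.0]]
105 [-0.66941097  0.33958227 -0.18679851  1.04441554  0.         -0.93121035]
-75 [-0.66941097  0.33958227 -0.18679851  1.04441554  0.          2.2103823 ]
67.8 [ 0.23145043  0.41273861 -0.22930258  0.92875514  0.          0.61891352]
-112.2 [ 0.23145043  0.41273861 -0.22930258  0.92875514  0.         -2.52267913]
83.5 [-0.16792457  0.36496651 -0.24644404  0.95938578  0.         -0.05447817]
-96.5 [-0.16792457  0.36496651 -0.24644404  0.95938578  0.          3.08711449]
False [ 486.39672742 -278.29169019   33.18850387] [ 0.32095458 -0.42330565 -1.36814144]
[-0.70696859 -1.44253047 -1.12979176]
9.1167
```

View pics/pr.png

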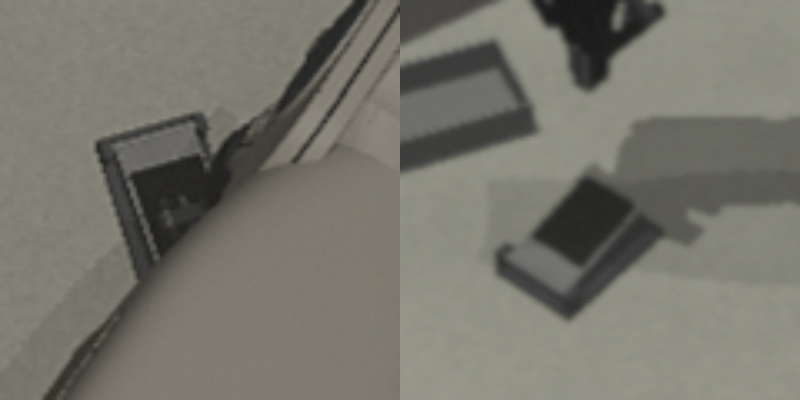

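```bash
python3 - <<'E'
from h import *
print(env.current_opening(),env.current_ft_force(),env.current_position())
env.movel([486.3,-278.2,60],feed=150); print(env.current_ft_force())
for z in (50,42,36):
    h=env.movel([486.3,-278.2,z],feed=40,threshold=20); env.dwell(.15)
    print(h,env.current_position()[2],env.current_ft_force())
p,d=camera("scene");save("s3.png",cv2.resize(p[90:210,210:370],(800,600)))
print(env.current_time_s())
E
```

```text
0.07520336568737944 [-0.20377944  0.02823775 -0.20755793] [ 485.76137867 -277.77248955  148.59263383]
[-0.46268544 -0.82735766 -0.10104979]
False 50.18777850269231 [-0.26718864 -1.01645827 -0.12679993]
False 42.030969086628964 [-0.19874858 -0.14314858  0.72687578]
False 36.04825725292015 [-0.39119231 -0.22003487  0.72980167]
11.4167
```

View pics/s3.png

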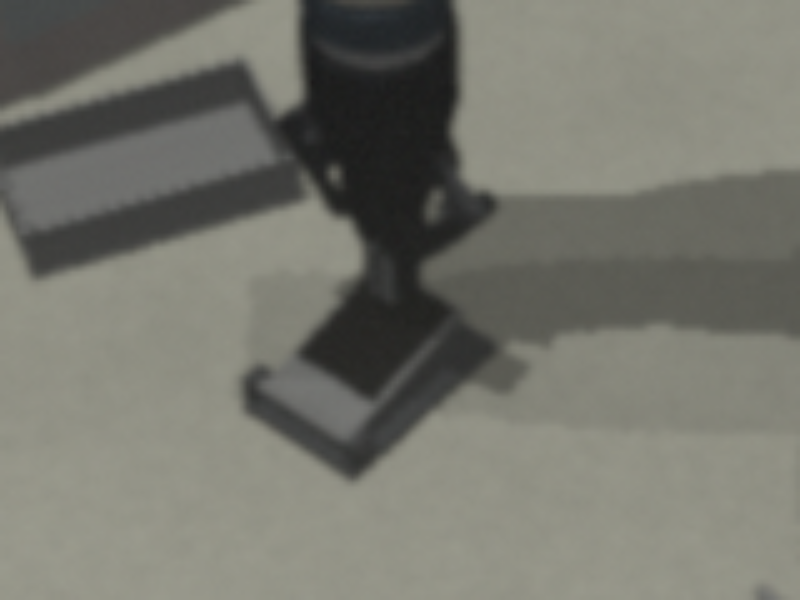

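```bash
python3 - <<'E'
from h import *
print(ray("scene",(287,150),22),ray("scene",(287,150),39))
p,d=camera("scene"); d0=np.load("scene0.npy")
k=np.array([np.cos(np.radians(15)),np.sin(np.radians(15))]); n=np.array([-k[1],k[0]])
for D in(d0,d):
    P=cloud("scene",D); q=P[...,:2]-[509,-272]; u=q@k; v=q@n
    print([(c,int(m.sum()),np.round(np.median(P[m][:,2]),1)) for c in range(-55,60,10) for m in [(D>0)&(abs(u-c)<5)&(abs(v)<25)&(P[...,2]<60)]])
print(env.current_opening(),env.current_joint_torque(),env.current_position(),env.current_joints(), env.current_time_s())
E
```

```text
[ 477.20391802 -299.35596018   22.        ] [ 485.96774144 -285.45608069   39.        ]
[(-55, 9, np.float64(8.3)), (-45, 31, np.float64(40.0)), (-35, 73, np.float64(40.3)), (-25, 62, np.float64(39.1)), (-15, 72, np.float64(36.7)), (-5, 59, np.float64(35.5)), (5, 72, np.float64(33.3)), (15, 63, np.float64(31.1)), (25, 83, np.float64(28.2)), (35, 62, np.float64(23.7)), (45, 81, np.float64(21.3)), (55, 101, np.float64(7.9))]
[(-55, 11, np.float64(9.0)), (-45, 21, np.float64(36.1)), (-35, 43, np.float64(41.4)), (-25, 58, np.float64(38.7)), (-15, 69, np.float64(37.3)), (-5, 62, np.float64(35.1)), (5, 73, np.float64(32.9)), (15, 64, np.float64(31.3)), (25, 76, np.float64(27.8)), (35, 62, np.float64(23.7)), (45, 78, np.float64(21.8)), (55, 103, np.float64(8.0))]
0.2643382458579351 [-1.73891116e-03 -6.01309991e+01  2.91923296e+01  1.31945617e-03
 -2.79442420e-04 -2.68715985e-05] [ 486.33674913 -278.20296637   36.06463679] [-6.69388678e-01  3.85658370e-01 -2.68572606e-01  9.16484465e-01
  2.60298115e-05 -9.31226094e-01] 11.4667
```

```bash
python3 - <<'E'
from h import *
p,d=camera("scene"); P=cloud("scene",d)
m=(d>0)&(abs(P[...,0]-486)<60)&(abs(P[...,1]+278)<60)
for z in range(20,150,8):
    k=m&(abs(P[...,2]-z)<4)
    q=P[k]; print(z,k.sum(),np.round(np.percentile(q[:,:2],[5,50,95],axis=0),0).astype(int).tolist())
save("s4.png",cv2.resize(p[60:210,210:410],(800,600),interpolation=cv2.INTER_CUBIC))
E
```

```text
20 49 [[530, -286], [540, -251], [546, -230]]
28 196 [[503, -294], [529, -261], [544, -237]]
36 261 [[473, -300], [501, -273], [525, -249]]
44 71 [[465, -285], [476, -266], [497, -254]]Traceback (most recent call last):
  File "<stdin>", line 6, in <module>
    return _quantile_unchecked(
        a, q, axis, out, overwrite_input, method, keepdims, weights)
    return _ureduce(a,
                    func=_quantile_ureduce_func,
    ...<5 lines>...
                    overwrite_input=overwrite_input,
                    method=method)
    r = func(a, **kwargs)
    result = _quantile(arr,
                       quantiles=q,
    ...<2 lines>...
                       out=out,
                       weights=wgt)
    slices_having_nans = np.isnan(arr[-1, ...])
                                  ~~~^^^^^^^^^
IndexError: index -1 is out of bounds for axis 0 with size 0
```

```bash
python3 - <<'E'
from h import *
print(env.current_position(),env.current_joints(),np.round(env.current_orientation(),2).tolist())
for n in("scene","top"):
    p,d=camera(n); P=cloud(n,d)
    m=(d>0)&(P[...,0]>380)&(P[...,0]<650)&(abs(P[...,1]+290)<110)
    for z in range(44,260,16):
        k=m&(abs(P[...,2]-z)<8)
        if k.sum()>4: q=P[k]; print(n,z,k.sum(),np.round(np.percentile(q[:,:2],[5,50,95],axis=0),0).astype(int).tolist())
    k=(m&(P[...,2]>60)); v,u=np.nonzero(k); print(u.min(),u.max(),v.min(),v.max())
    if n=="scene":
        print("depth at finger",d[135:152:4,287],d[100,287]); save("s4.png",cv2.resize(p[60:210,210:410],(800,600),interpolation=cv2.INTER_CUBIC))
    # project TCP
    m_,f,R,t=cam(n)
    for w in([486.3,-278.2,22],[486.3,-278.2,100]): c=R@np.array(w)+t; print("proj",c[0]/c[2]*f+m_["cx"],c[1]/c[2]*f+m_["cy"],c[2])
E
```

```text
[ 486.3427469  -278.2416392    36.07662199] [-6.69422471e-01  3.85641428e-01 -2.68564836e-01  9.16437749e-01
  7.88080592e-07 -9.31176479e-01] [[-0.97, -0.26, 0.0], [-0.26, 0.97, -0.0], [-0.0, -0.0, -1.0]]
scene 44 184 [[466, -298], [487, -272], [508, -253]]
scene 60 26 [[482, -289], [496, -272], [499, -266]]
scene 76 48 [[478, -288], [494, -271], [500, -264]]
scene 92 37 [[489, -293], [497, -274], [503, -263]]
scene 108 114 [[477, -308], [496, -269], [507, -244]]
scene 124 128 [[485, -321], [501, -280], [510, -233]]
scene 140 185 [[467, -329], [499, -262], [512, -220]]
scene 156 155 [[472, -295], [492, -255], [510, -224]]
scene 172 60 [[471, -257], [485, -243], [493, -238]]
scene 188 133 [[467, -282], [503, -247], [524, -241]]
scene 204 168 [[467, -282], [508, -249], [525, -241]]
scene 220 227 [[467, -286], [507, -251], [525, -241]]
scene 236 142 [[470, -285], [503, -252], [522, -242]]
scene 252 157 [[472, -280], [507, -249], [524, -241]]
252 334 0 149
depth at finger [1158.0188 1181.084  1199.4358 1209.2471 1241.9263] 1050.3718
proj 288.71016826713947 156.12242874526902 1253.997441692376
proj 287.5028192483586 134.8227986202296 1189.047817911249
top 44 38 [[500, -270], [511, -256], [531, -248]]
top 140 43 [[465, -234], [481, -225], [487, -218]]
top 156 51 [[467, -237], [476, -228], [483, -218]]
top 172 12 [[479, -241], [484, -239], [488, -236]]
top 188 12 [[482, -246], [490, -240], [508, -240]]
top 204 22 [[484, -250], [495, -241], [514, -239]]
top 220 25 [[486, -255], [502, -244], [517, -239]]
top 236 13 [[487, -250], [499, -243], [512, -240]]
407 514 235 338
proj 424.49504860867245 299.1810498167982 1377.4751908443222
proj 430.9400520979326 295.9589794193929 1300.7831153714612
```

View pics/s4.png

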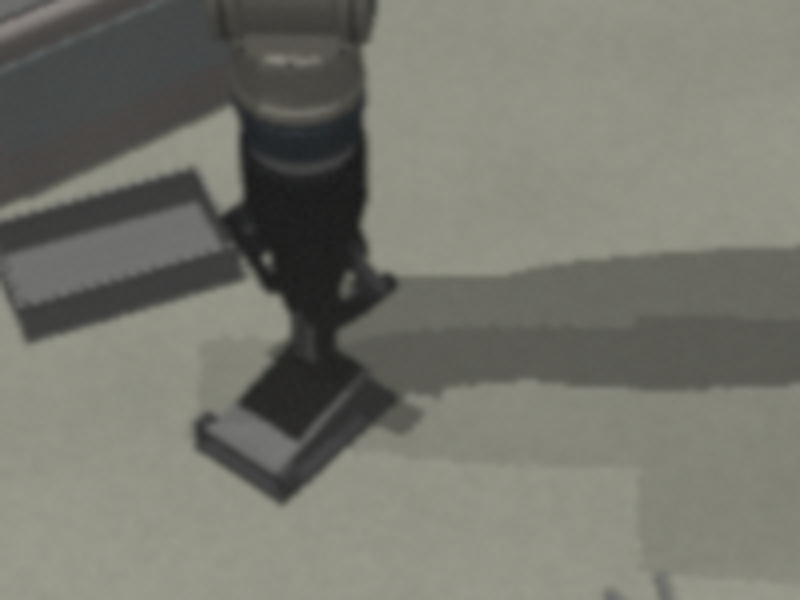

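```bash
python3 - <<'E'
from h import *
k=np.array([np.cos(np.radians(15)),np.sin(np.radians(15))]); n=np.array([-k[1],k[0]])
for z in(32,28,24):
    h=env.movel([486.3,-278.2,z],feed=30,threshold=14)
    p,d=camera("scene");P=cloud("scene",d); q=P[...,:2]-[509,-272]; u=q@k; v=q@n
    print(h,env.current_position()[2],np.round(env.current_ft_force(),2),[(c,np.round(np.median(P[m][:,2]),1)) for c in (-35,-25,-15,-5,5,15,25) for m in [(d>0)&(abs(u-c)<5)&(v>12)&(v<28)&(P[...,2]<60)]])
    if h: break
save("s5.png",cv2.resize(p[90:210,210:370],(800,600),interpolation=cv2.INTER_CUBIC))
print(env.current_time_s())
E
```

```text
False 31.844192983209616 [ 1.1   0.09 -0.11] [(-35, np.float64(38.3)), (-25, np.float64(36.6)), (-15, np.float64(34.8)), (-5, np.float64(30.5)), (5, np.float64(30.4)), (15, np.float64(29.6)), (25, np.float64(26.0))]
False 27.878316186302808 [-0.58 -0.83  0.36] [(-35, np.float64(39.5)), (-25, np.float64(37.4)), (-15, np.float64(35.5)), (-5, np.float64(33.1)), (5, np.float64(30.4)), (15, np.float64(29.0)), (25, np.float64(25.9))]
False 23.895567450103467 [-0.46 -0.21 -0.4 ] [(-35, np.float64(38.7)), (-25, np.float64(37.6)), (-15, np.float64(34.8)), (-5, np.float64(33.0)), (5, np.float64(31.4)), (15, np.float64(28.3)), (25, np.float64(25.5))]
12.6167
```

View pics/s5.png

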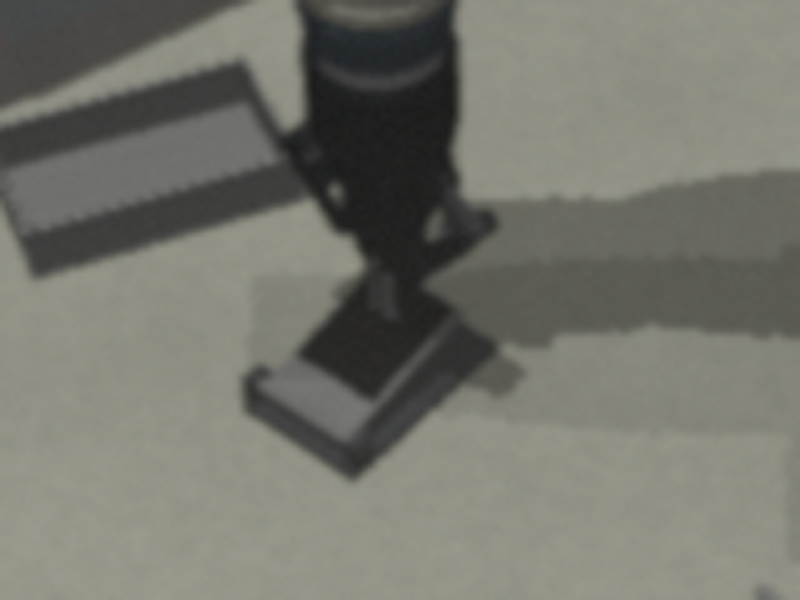

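```bash
python3 - <<'E'
from h import *
m_,f,R,t=cam("scene"); p0=cv2.imread("pics/scene0.png").astype(int)
h=False; z=24
while z>4 and not h:
    z-=4; h=env.movel([486.3,-278.2,z],feed=30,threshold=10)
    fs=[]
    for _ in range(4): env.dwell(.02); fs.append(env.current_ft_force())
    print(h,round(env.current_position()[2],1),np.round(np.mean(fs,0),2))
    if abs(np.mean(fs,0)[2])>2: break
p,d=camera("scene");save("s6.png",cv2.resize(p[90:210,210:370],(800,600),interpolation=cv2.INTER_CUBIC))
print(env.current_time_s(),env.current_opening())
E
```

```text
False 20.2 [-0.17 -1.05  2.58]
13.0167 0.015213566555290896
```

View pics/s6.png

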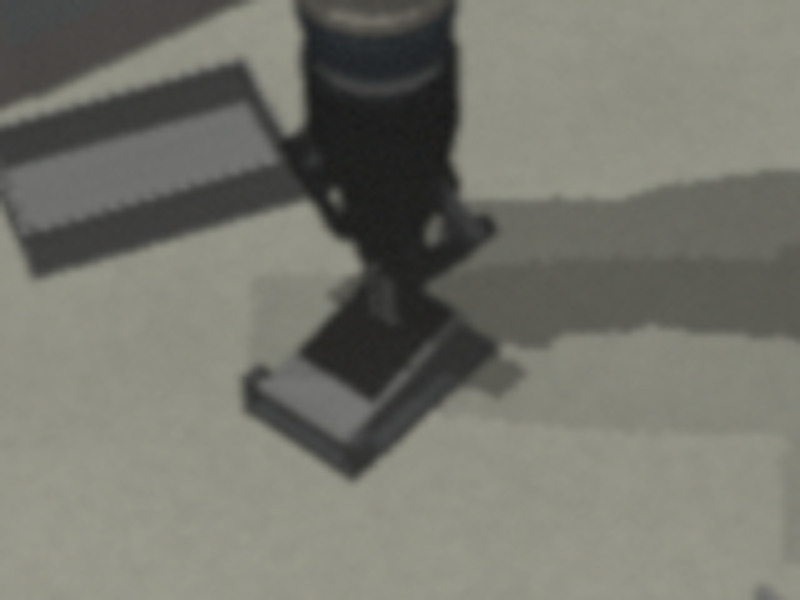

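```bash
python3 - <<'E'
from h import *
h=env.movel([486.3,-278.2,-2],feed=25,threshold=10)
fs=[]
for _ in range(5): env.dwell(.03); fs.append(env.current_ft_force())
print(h,env.current_position(),np.mean(fs,0))
p,d=camera("scene"); k=np.array([np.cos(np.radians(15)),np.sin(np.radians(15))]); n=np.array([-k[1],k[0]])
P=cloud("scene",d); q=P[...,:2]-[509,-272]; u=q@k; v=q@n
print([(c,np.round(np.median(P[m][:,2]),1)) for c in (-35,-25,-15,-5,5,15,25) for m in [(d>0)&(abs(u-c)<5)&(v>12)&(v<28)&(P[...,2]<60)]])
g=p[225:270,280:325]; print("gauge mean",g.mean((0,1)),cv2.imread("pics/scene0.png")[225:270,280:325,::-1].mean((0,1)))
print(env.current_time_s())
E
```

```text
True [ 485.63290181 -278.46491556    6.33182833] [-2.2111476   1.06818225 10.09716937]
[(-35, np.float64(23.6)), (-25, np.float64(24.3)), (-15, np.float64(23.8)), (-5, np.float64(22.7)), (5, np.float64(23.7)), (15, np.float64(23.3)), (25, np.float64(20.8))]
gauge mean [131.08740741 130.76987654 121.83308642] [124.09432099 123.76444444 115.29975309]
13.8417
```

```bash
python3 - <<'E'
from h import *
env.movel([486.3,-278.2,40],feed=80)
env.movel([486.3,-278.2,110],feed=200)
p,d=camera("scene"); save("s7.png",p)
k=np.array([np.cos(np.radians(15)),np.sin(np.radians(15))]); n=np.array([-k[1],k[0]])
P=cloud("scene",d); q=P[...,:2]-[509,-272]; u=q@k; v=q@n
print([(c,np.round(np.median(P[m][:,2]),1)) for c in (-35,-25,-15,-5) for m in [(d>0)&(abs(u-c)<5)&(v>12)&(v<28)&(P[...,2]<60)]])
q0=cv2.imread("pics/scene0.png")[...,::-1]; D=(p.astype(int)-q0).sum(2)
print("gauge brightening max",D[215:285,270:335].max(), np.argwhere(D[215:285,270:335]>60)[:5])
th=-.387; c,s=np.cos(th),np.sin(th)
g=np.array([462.7+80*c-4.25*s,242.6+80*s+4.25*c]); print("grasp",g)
effector.grip(50,20)
env.goto([*g,80],down(67.8)); env.movel([*g,40],feed=150)
a,da=camera("top"); b,db=camera("scene")
for nm,dd in(("top",da),("scene",db)):
    P=cloud(nm,dd); m=(dd>0)&(np.hypot(P[...,0]-g[0],P[...,1]-g[1])<60)
    for z in range(50,140,10):
        kk=m&(abs(P[...,2]-z)<5); w=(P[kk][:,:2]-g)@np.array([[c,-s],[s,c]])
        if len(w)>3: print(nm,z,len(w),np.round(np.percentile(w,[5,50,95],axis=0)).astype(int).tolist())
z=lambda i,r,cc:cv2.resize(i[r[0]:r[1],cc[0]:cc[1]],(400,480),interpolation=cv2.INTER_CUBIC)
save("hov.png",np.hstack([z(a,(230,326),(170,250)),z(b,(240,336),(350,430))]))
print(env.current_time_s(),env.current_position())
E
```

```text
[(-35, np.float64(39.3)), (-25, np.float64(36.4)), (-15, np.float64(36.0)), (-5, np.float64(31.1))]
gauge brightening max 31 []
grasp [538.38763782 216.34273471]
top 50 27 [[-29, -15], [40, -13], [56, 18]]
top 110 20 [[-11, -41], [-4, -35], [13, -31]]
top 120 12 [[-11, -54], [-6, -37], [12, -33]]
top 130 16 [[-14, -48], [-10, -30], [16, -26]]
scene 50 37 [[-55, -15], [28, -10], [55, 18]]
scene 60 8 [[-7, -29], [3, -26], [10, 31]]
scene 70 30 [[-5, -31], [9, -25], [13, 33]]
scene 80 40 [[-1, -29], [9, 0], [13, 38]]
scene 90 31 [[0, -28], [8, -25], [12, 37]]
scene 100 21 [[4, -30], [8, -26], [14, 37]]
scene 110 65 [[-6, -37], [11, 32], [15, 56]]
scene 120 49 [[-7, -54], [13, 36], [14, 58]]
scene 130 81 [[-3, -51], [12, 29], [18, 51]]
17.825 [539.14290547 216.14682315  40.99268592]
```

View pics/hov.png

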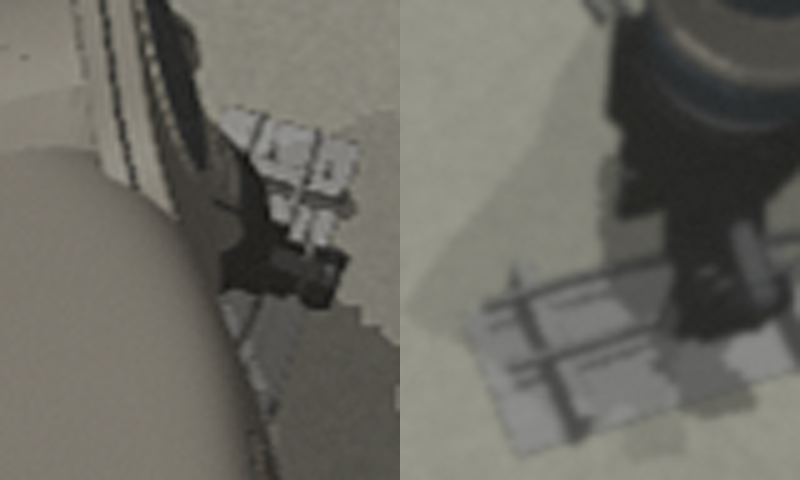

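```bash
python3 - <<'E'
from h import *
p=cv2.imread("pics/s7.png").astype(float);q=cv2.imread("pics/scene0.png").astype(float)
for r in((225,270,280,325),(235,248,290,315),(280,300,300,330),(170,200,330,370),(205,225,280,320)): print(r,np.round((p-q)[r[0]:r[1],r[2]:r[3]].mean((0,1)),1))
g=[538.4,216.3]
print(env.movel([*g,2.3],feed=60,threshold=10),env.current_position(),env.current_ft_force())
for o in(34,30,27,24.5):
    effector.grip(o,20); env.dwell(.1); print(o,env.current_opening(),env.current_grasp_force(),np.round(env.current_ft_force(),2))
print(env.current_time_s())
E
```

```text
(225, 270, 280, 325) [6.2 6.6 6.6]
(235, 248, 290, 315) [6.6 6.9 7. ]
(280, 300, 300, 330) [7.1 7.7 7.7]
(170, 200, 330, 370) [3.5 3.8 3.8]
(205, 225, 280, 320) [6.8 7.4 7.4]
False [538.51226044 216.34301329   2.34627787] [-0.64409293 -0.28294361  0.25888711]
34 34.031998164529995 0.0 [-0.2  -0.    0.06]
30 30.289579101692325 2.2815771162277088 [-0.86 -0.75  3.46]
27 27.110873178756023 4.36013386817649 [-0.96 -1.67  4.75]
24.5 24.578615836577946 5.40705082094064 [-0.4  -1.23  5.72]
19.95
```

```bash
python3 - <<'E'
from h import *
p=cv2.imread("pics/s7.png").astype(float);q=cv2.imread("pics/press2s.png").astype(float);o=cv2.imread("pics/scene0.png").astype(float)
for r in((225,270,280,325),(280,300,300,330),(205,225,280,320),(170,200,330,370),(380,420,330,400)): print(r,[np.round((a-b)[r[0]:r[1],r[2]:r[3]].mean(),1) for a,b in((p,q),(q,o))])
D=cv2.blur((p-q).mean(2),(5,5)); print(D[200:300,250:350].max(),np.unravel_index(D[200:300,250:350].argmax(),(100,100)))
g=[538.4,216.3]; env.movel([*g,50],feed=80)
env.dwell(.2); print(env.current_opening(),env.current_grasp_force(),np.round(env.current_ft_force(),2))
a,da=camera("top"); b,db=camera("scene"); save("lift.png",b); save("liftt.png",a)
np.savez("lift.npz",da=da,db=db)
for nm in("top","scene"):
    for k,z in(("tip_fixed",87),("tip_moving",87),("forceps",82)):
        print(nm,k,[(round(r["p"],2),np.round(ray(nm,r["centre"],z)[:2],1)) for r in models.tip_of(nm,k)[:2]])
print(env.current_time_s())
E
```

```text
(225, 270, 280, 325) [np.float64(0.7), np.float64(5.8)]
(280, 300, 300, 330) [np.float64(0.8), np.float64(6.7)]
(205, 225, 280, 320) [np.float64(0.7), np.float64(6.5)]
(170, 200, 330, 370) [np.float64(0.5), np.float64(3.2)]
(380, 420, 330, 400) [np.float64(0.8), np.float64(6.6)]
1.266666666666665 (np.int64(78), np.int64(75))
24.44008811067762 2.805436961352825 [-0.83  0.32 -0.96]
top tip_fixed [(0.6, array([596.2, 190. ])), (0.46, array([523. , 206.5]))]
top tip_moving [(0.55, array([620. , -15.1]))]
top forceps []
scene tip_fixed [(0.67, array([576.2, 174.9]))]
scene tip_moving [(0.65, array([585.1, 192.7]))]
scene forceps [(0.83, array([510.3, 253.6]))]
21.3
```

```bash
python3 - <<'E'
from h import *
L=np.load("lift.npz"); pos=np.array(env.current_position()); print(pos)
def ana(nm,D,o,th,z0,z1,ztxt):
    P=cloud(nm,D); c,s=np.cos(th),np.sin(th); w=(P[...,:2]-o)@np.array([[c,-s],[s,c]])
    m=(D>0)&(w[...,0]>16)&(w[...,0]<110)&(abs(w[...,1])<30)&(P[...,2]>z0)&(P[...,2]<z1)
    W=w[m];Z=P[...,2][m]
    for sg in(1,-1):
        k=(W[:,1]-0)*sg>0; x=W[k][:,0]
        print(nm,ztxt,"side",sg,k.sum(),"xmax",np.round(np.sort(x)[-4:],1),"y by x",[(a,np.round(np.median(W[k][abs(x-a)<6][:,1]),1),np.round(np.median(Z[k][abs(x-a)<6]),1)) for a in(25,37,49,61,72)])
th=-.387; c,s=np.cos(th),np.sin(th)
for nm,key in(("top","da"),("scene","db")):
    ana(nm,np.load(nm+"0.npy"),np.array([462.7+80*c,242.6+80*s]),th,40.5,54,"start")
    ana(nm,L[key],pos[:2],np.radians(-22.2),70,105,"lift")
E
```

```text
[538.39018631 216.28201164  49.94433463]
top start side 1 35 xmax [66.3 68.4 69.5 70.7] y by x [(25, np.float64(21.7), np.float64(44.1)), (37, np.float64(23.0), np.float64(43.0)), (49, np.float64(22.5), np.float64(44.5)), (61, np.float64(22.5), np.float64(46.2)), (72, np.float64(22.8), np.float64(43.7))]
top start side -1 38 xmax [66.1 68.4 69.9 71.3] y by x [(25, np.float64(-8.6), np.float64(46.6)), (37, np.float64(-9.1), np.float64(45.4)), (49, np.float64(-7.4), np.float64(44.0)), (61, np.float64(-7.3), np.float64(47.6)), (72, np.float64(-6.9), np.float64(47.2))]
top lift side 1 0 xmax [] y by x [(25, np.float64(nan), np.float64(nan)), (37, np.float64(nan), np.float64(nan)), (49, np.float64(nan), np.float64(nan)), (61, np.float64(nan), np.float64(nan)), (72, np.float64(nan), np.float64(nan))]
top lift side -1 4 xmax [29.8 31.6 33.6 38.9] y by x [(25, np.float64(-11.1), np.float64(97.6)), (37, np.float64(-10.5), np.float64(101.7)), (49, np.float64(nan), np.float64(nan)), (61, np.float64(nan), np.float64(nan)), (72, np.float64(nan), np.float64(nan))]
scene start side 1 50 xmax [66.4 
[... 154 characters left out ...]
 np.float64(21.2), np.float64(43.9)), (72, np.float64(22.2), np.float64(42.7))]
scene start side -1 48 xmax [68.6 69.9 71.2 71.5] y by x [(25, np.float64(-10.1), np.float64(43.7)), (37, np.float64(-9.7), np.float64(43.6)), (49, np.float64(-8.8), np.float64(43.3)), (61, np.float64(-7.2), np.float64(43.1)), (72, np.float64(-7.2), np.float64(43.5))]
scene lift side 1 36 xmax [40.6 42.1 44.4 46.7] y by x [(25, np.float64(11.5), np.float64(97.1)), (37, np.float64(11.8), np.float64(100.8)), (49, np.float64(10.6), np.float64(102.5)), (61, np.float64(nan), np.float64(nan)), (72, np.float64(nan), np.float64(nan))]
scene lift side -1 36 xmax [39.5 41.7 44.3 46.3] y by x [(25, np.float64(-10.3), np.float64(98.4)), (37, np.float64(-9.4), np.float64(102.0)), (49, np.float64(-9.3), np.float64(104.4)), (61, np.float64(nan), np.float64(nan)), (72, np.float64(nan), np.float64(nan))]
  return _methods._mean(a, axis=axis, dtype=dtype,
  ret = ret.dtype.type(ret / rcount)
```

```bash
python3 - <<'E' 2>/dev/null
from h import *
b,D=camera("scene"); o=np.array(env.current_position())[:2]; th=np.radians(-22.2); c,s=np.cos(th),np.sin(th)
P=cloud("scene",D); w=(P[...,:2]-o)@np.array([[c,-s],[s,c]])
for a in range(-95,100,12):
    m=(D>0)&(abs(w[...,0]-a)<6)&(abs(w[...,1])<22)&(P[...,2]>50)&(P[...,2]<140)
    print(a,m.sum(),np.round(np.percentile(P[...,2][m],[10,50,90]),0), np.round(np.percentile(w[...,1][m],[10,90]),0))
m=(D>0)&(w[...,0]>25)&(abs(w[...,1])<22)&(P[...,2]>80)&(P[...,2]<140); print(w[...,0][m].max(),np.polyfit(w[...,0][m],P[...,2][m],1))
print(env.current_time_s(),np.round(env.current_ft_force(),2),np.round(env.current_torque(),3))
E
python3 - <<'E' 2>&1 | tail -25
from h import *
b,D=camera("scene"); o=np.array(env.current_position())[:2]; th=np.radians(-22.2); c,s=np.cos(th),np.sin(th)
P=cloud("scene",D); w=(P[...,:2]-o)@np.array([[c,-s],[s,c]])
for a in range(-95,100,12):
    m=(D>0)&(abs(w[...,0]-a)<6)&(abs(w[...,1])<22)&(P[...,2]>50)&(P[...,2]<140)
    if m.sum()>2: print(a,m.sum(),np.round(np.percentile(P[...,2][m],[10,50,90]),0), np.round(np.percentile(w[...,1][m],[10,90]),0))
m=(D>0)&(w[...,0]>25)&(abs(w[...,1])<22)&(P[...,2]>80)&(P[...,2]<140); print(w[...,0][m].max(),np.polyfit(w[...,0][m],P[...,2][m],1))
print(env.current_time_s(),np.round(env.current_ft_force(),2),np.round(env.current_torque(),3))
E
```

```text
-59 4 [51. 52. 52.] [-7.  3.]
-47 4 [54. 56. 56.] [-6.  3.]
1 47 [ 82. 104. 120.] [-15.  21.]
13 125 [ 82.  97. 136.] [-16.  20.]
25 40 [ 92.  98. 104.] [-11.  12.]
37 40 [100. 107. 111.] [-11.  12.]
49 43 [107. 115. 119.] [-10.  11.]
61 33 [113. 118. 122.] [-9. 10.]
65.1254570276685 [ 0.56491083 84.95298093]
21.4 [-0.23 -0.65 -1.41] [-0.029  0.082 -0.032]
```

```bash
cat >> h.py <<'E'
def tilt():
    b,D=camera("scene"); o=np.array(env.current_position())[:2]; y=env.current_orientation()[:,1]; th=np.arctan2(y[1],y[0])-np.pi/2
    c,s=np.cos(th),np.sin(th); P=cloud("scene",D); w=(P[...,:2]-o)@np.array([[c,-s],[s,c]]); zt=env.current_position()[2]+37
    m=(D>0)&(w[...,0]>24)&(w[...,0]<95)&(abs(w[...,1])<22)&(P[...,2]>zt-20)&(P[...,2]<zt+60)
    W=w[m]; return np.polyfit(W[:,0],P[...,2][m],1),np.round(np.sort(W[:,0])[-4:],1),[np.round(np.median(W[(W[:,1]*g>0)&(abs(W[:,0]-60)<12)][:,1]),1) for g in(-1,1)],m.sum(),b
E
python3 - <<'E'
from h import *
g=np.array([538.4,216.3]); th=np.radians(-22.2); u=np.array([np.cos(th),np.sin(th)])
print(env.movel([*g,2.6],feed=50,threshold=15),env.current_position()[2],np.round(env.current_ft_force(),2))
effector.grip(42); env.dwell(.2)
print(tilt()[:4])
n=np.array([-u[1],u[0]]); 
g2=g-11*u; env.movel([*g2,2.6],feed=60)
effector.grip(26); effector.grip(22.3); env.dwell(.2)
print(env.current_opening(),env.current_grasp_force(),np.round(env.current_ft_force(),2))
env.movel([*g2,25],feed=30); env.dwell(.2); print(tilt()[:4]); env.dwell(.3); print(tilt()[:4])
print(env.current_time_s(),env.current_grasp_force())
E
```

```text
False 2.7850881663136 [-0.63 -0.53 -1.55]
(array([-1.87658917e-02,  3.90872414e+01]), array([71.9, 72.2, 72.4, 72.5]), [np.float64(-13.2), np.float64(15.4)], np.int64(210))
22.523433918864733 6.543147191405296 [-0.94 -0.63  6.39]
(array([-2.20227301e-04,  6.28960190e+01]), array([82.8, 82.8, 83.8, 84.1]), [np.float64(-8.6), np.float64(8.9)], np.int64(171))
(array([-4.79387362e-03,  6.35681059e+01]), array([83. , 83.3, 83.6, 83.6]), [np.float64(-8.3), np.float64(8.9)], np.int64(175))
25.6167 4.139950945973396
```

```bash
cat >> h.py <<'E'
def avg(k=12):
    o=[];f=[]
    for _ in range(k): o.append(env.current_opening()); f.append(env.current_grasp_force()); env.dwell(.01)
    return np.mean(o),np.std(o),np.mean(f),np.std(f)
E
python3 - <<'E'
from h import *
p=env.current_position(); env.movel([p[0],p[1],62],feed=80)
g=[545.9,-8.4]; R=down(83.5)
env.movel([*g,62],feed=110,rot=R); env.movel([*g,32],feed=50)
effector.grip(22); env.dwell(.2); print(avg())
r=tilt(); print(r[:4]); save("ov.png",r[4]); a,_=camera("top"); save("ovt.png",a)
for nm in("top","scene"):
    for k in("tip_fixed","tip_moving","tips_mid","gauge_mark"):
        print(nm,k,[(round(q["p"],2),np.round(q["centre"],1),np.round(ray(nm,q["centre"],68 if k!="gauge_mark" else 50)[:2],1)) for q in models.tip_of(nm,k)[:2]])
z=lambda i,r,c:cv2.resize(i[r[0]:r[1],c[0]:c[1]],(400,400),interpolation=cv2.INTER_CUBIC)
save("ovc.png",np.hstack([z(a,(220,290),(275,345)),z(r[4],(210,280),(275,345))]))
print(env.current_time_s(),env.current_position())
E
```

```text
(np.float64(22.041272237956296), np.float64(0.1540072203616879), np.float64(4.394178781658411), np.float64(0.00010733264586899225))
(array([-0.32132215, 81.62686152]), array([94. , 94.1, 94.7, 94.9]), [np.float64(-8.5), np.float64(9.6)], np.int64(333))
top tip_fixed []
top tip_moving []
top tips_mid [(0.28, array([112.4, 308.9]), array([479.9, 456.1]))]
top gauge_mark []
scene tip_fixed [(0.87, array([301.1, 234.4]), array([624.2, -28. ]))]
scene tip_moving [(0.55, array([302.1, 239.2]), array([630. , -16.1]))]
scene tips_mid [(0.66, array([301., 236.]), array([626.9, -24.6]))]
scene gauge_mark [(0.76, array([302.9, 242. ]), array([626.3, -18.5]))]
30.2333 [545.90650159  -8.41849929  31.9814258 ]
```

View pics/ovc.png

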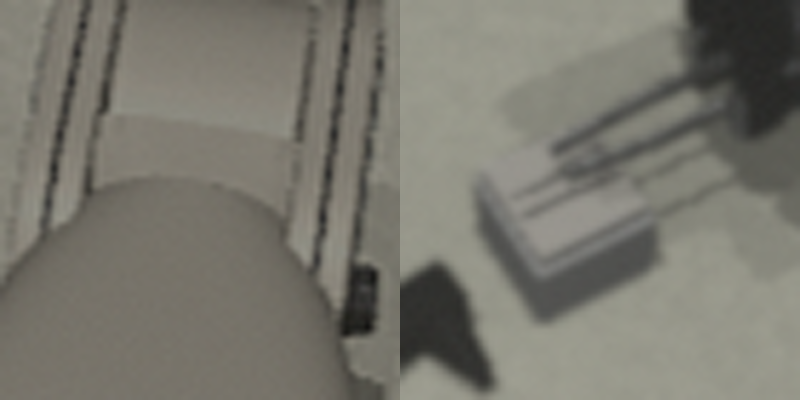

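```bash
python3 - <<'E'
from h import *
g=[545.9,-8.4]
# image-based gap: rectify scene view at leg-top height and profile across legs
th=np.radians(-6.5); c,s=np.cos(th),np.sin(th); m_,f,R,t=cam("scene")
I=[];C=[]
for _ in range(6):
    b,D=camera("scene"); I.append(b.astype(float).mean(2)); C.append(D)
I=np.mean(I,0).astype(np.float32); D=np.median(C,0); P=cloud("scene",D)
w=(P[...,:2]-g)@np.array([[c,-s],[s,c]])
m=(D>0)&(w[...,0]>25)&(w[...,0]<95)&(abs(w[...,1])<22)&(P[...,2]>58)&(P[...,2]<85)
W=w[m];Z=P[...,2][m]; print("tilt",np.polyfit(W[:,0],Z,1),np.sort(W[:,0])[-4:])
for sg in(-1,1):
    k=W[:,1]*sg>0; print(sg,[(a,np.round(np.median(W[k][abs(W[k][:,0]-a)<6][:,1]),1),np.round(np.median(Z[k][abs(W[k][:,0]-a)<6]),1)) for a in(35,47,59,68,76)])
top=32+41.4
for a in(40,55,65,72,77):
    y=np.arange(-20,20.5,1.); X=np.stack([g[0]+a*c-y*s,g[1]+a*s+y*c,top+0*y],-1)@R.T+t
    v=cv2.remap(I,(X[:,0]/X[:,2]*f+m_["cx"]).astype(np.float32),(X[:,1]/X[:,2]*f+m_["cy"]).astype(np.float32),cv2.INTER_CUBIC).ravel()
    print(a,np.round(v).astype(int).tolist())
print(env.current_time_s())
E
```

```text
tilt [-2.97020018e-03  7.00472779e+01] [82.66374057 82.88596035 82.94371719 82.96174893]
-1 [(35, np.float64(-8.9), np.float64(70.4)), (47, np.float64(-8.7), np.float64(70.9)), (59, np.float64(-7.8), np.float64(70.2)), (68, np.float64(-7.1), np.float64(70.4)), (76, np.float64(-6.4), np.float64(71.0))]
1 [(35, np.float64(10.4), np.float64(71.6)), (47, np.float64(10.0), np.float64(70.7)), (59, np.float64(9.2), np.float64(71.3)), (68, np.float64(8.5), np.float64(70.2)), (76, np.float64(7.8), np.float64(69.6))]
40 [131, 130, 130, 130, 129, 129, 128, 125, 121, 116, 109, 100, 91, 84, 81, 83, 90, 100, 109, 116, 122, 125, 126, 127, 126, 125, 122, 119, 115, 108, 98, 89, 82, 78, 80, 88, 100, 109, 117, 124, 126]
55 [130, 130, 129, 129, 128, 128, 128, 127, 124, 120, 114, 104, 93, 84, 78, 76, 81, 91, 102, 111, 119, 125, 127, 127, 126, 123, 119, 113, 107, 100, 90, 82, 79, 80, 87, 97, 109, 118, 123, 126, 127]
65 [132, 131, 131, 131, 131, 130, 130, 129, 128, 126, 123, 119, 112, 105, 95, 86, 84, 87, 93, 102, 109, 112, 111, 109, 107, 106, 106, 104, 98, 92, 85, 80, 81, 86, 94, 101, 107, 110, 110, 110, 113]
72 [128, 128, 128, 129, 129, 130, 130, 129, 128, 125, 122, 118, 114, 108, 98, 89, 84, 84, 90, 98, 106, 111, 111, 110, 108, 108, 108, 107, 103, 97, 90, 84, 83, 86, 91, 96, 97, 95, 93, 97, 104]
77 [131, 130, 130, 129, 129, 129, 130, 131, 132, 133, 133, 129, 123, 113, 100, 89, 83, 83, 90, 99, 108, 115, 115, 112, 108, 106, 104, 100, 95, 90, 85, 84, 88, 95, 102, 107, 107, 103, 100, 104, 112]
30.5333
```

```bash
python3 - <<'E'
from h import *
g=[546.1,-9.1]
print(env.movel([*g,23],feed=20,threshold=8),env.current_position(),np.round(env.current_ft_force(),2))
effector.grip(21.8); env.dwell(.5); print(avg())
th=np.radians(-6.5); c,s=np.cos(th),np.sin(th)
D=np.median([camera("scene")[1] for _ in range(6)],0); P=cloud("scene",D)
w=(P[...,:2]-g)@np.array([[c,-s],[s,c]])
m=(D>0)&(w[...,0]>25)&(w[...,0]<95)&(abs(w[...,1])<22)&(P[...,2]>55.5)&(P[...,2]<75)
W=w[m];Z=P[...,2][m]; print("tilt",np.polyfit(W[:,0],Z,1),np.sort(W[:,0])[-4:])
for sg in(-1,1):
    k=W[:,1]*sg>0; print(sg,[(a,np.round(np.median(W[k][abs(W[k][:,0]-a)<6][:,1]),1),np.round(np.median(Z[k][abs(W[k][:,0]-a)<6]),1)) for a in(35,47,59,68,76)])
# bystander check
d0=np.load("scene0.npy")
print(env.current_position(),env.current_time_s())
E
```

```text
False [546.06637891  -9.11382688  22.8983504 ] [-0.2   0.3  -0.95]
(np.float64(21.9315008437094), np.float64(0.20408965732260256), np.float64(4.58811366930604), np.float64(0.00018167492102927796))
tilt [3.16088983e-03 6.12297932e+01] [82.5843066  82.58589789 83.0521418  83.67646591]
-1 [(35, np.float64(-8.6), np.float64(62.0)), (47, np.float64(-8.5), np.float64(62.2)), (59, np.float64(-7.8), np.float64(62.7)), (68, np.float64(-6.6), np.float64(62.1)), (76, np.float64(-6.3), np.float64(62.6))]
1 [(35, np.float64(9.8), np.float64(62.4)), (47, np.float64(9.9), np.float64(61.5)), (59, np.float64(8.9), np.float64(61.9)), (68, np.float64(8.2), np.float64(61.9)), (76, np.float64(7.4), np.float64(62.8))]
[546.12724184  -9.10380848  23.00958896] 32.25
```

```bash
python3 -c "
from h import *
env.dwell(.5); print(env.hand_in(), env.current_time_s())"
```

```text
the job is handed in; nothing more can be done
the job is handed in; nothing more can be done
```

I pressed the treadle level to its stop and it sprang back. I then handed in with the forceps held level about 4 mm above the middle of the plate, along the lines, tip gap about 10 mm. I could not see the gauge light in the images, so whether it came on is unconfirmed, and I did not re-check the bystanders' positions before handing in.

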